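Bolt the blood-sample transport chest shut

TASK

The yellow sample chest is ready for the courier: hold its lid down against the springy seal, slide the barrel bolt on the lid all the way across through the hole in the steel keeper on the end wall, then turn its handle fully down into the notch so the chest is locked. Feel for the hole gently and never ram the bolt against the keeper; leave the tube rack, gel bottle and specimen pot where they stand.

Things in the scene. Friction and masses are not known exactly. Their poses are not given: they have to be found in the camera images.
- chest: Yellow plastic sample transport chest, heavy and fixed, 260 (x) x 320 (y) x 165 mm high, with a paler 28 mm thick lid hinged along its -y end wall; the lid's free edge is at +y. Origin: centre of the underside; x and y along the sides, z up. The barrel bolt lies on the lid along the chest's middle line (x = 0) and slides towards the chest's +y. The lid's free edge rides about 19 mm high on a springy rubber seal.
- lid (a joint): Lid angle, rad: 0 = pressed hard down on its stop, about 0.057 = resting free on the seal; its hinge line is at y = -160, z = 166 mm in the chest's frame. Pressing down on the bolt's knob takes about 1.1 N per mm of knob travel (up to about 16 N at the stop); the lid springs back up if let go before the bolt is in the keeper. The bolt meets the hole at a lid angle somewhere between 0 and 0.048, and this reading is too rough to aim by.
- bolt (a joint): Travel of the bolt along its barrel, m: 0 = drawn right back, 0.0405 = right across, against its end stop. The nose meets the keeper plate at about 0.012. It slides stiffly (about 2 N) and stays where it is left, with more drag once the seal loads it.
- handle (a joint): Angle of the bolt's handle about the bolt's axis, rad: 0 = straight up from the lid, growing as it turns down to the chest's -x side; 1.40 = fully down in the notch. The slot in the barrel keeps it within about 0.15 of upright; only with the bolt between about 0.038 and the end stop is it opposite the 12 mm wide notch and free to turn. A little friction (about 1 N at the knob) holds it where it is left.
- knob (a point): Centre of the black ball knob, 20 mm diameter, at the end of the handle: 42 mm from the bolt's axis on a steel shank of 8 mm diameter. Upright, it stands 57 mm above the lid's top, and the barrel's top is 28 mm above the lid's top; fully down it lies 41 mm to the -x side of the axis and 22 mm above the lid's top.
- nose (a point): Centre of the flat front end of the bolt rod, 14 mm diameter with a slight chamfer (0.5 mm); y points along the sliding direction.
- bolt_rod: The steel bolt rod, 14 mm diameter; origin on its axis (15 mm above the lid's top) level with the handle's root, y along the sliding direction (towards the keeper), z square to the lid. The nose is 111 mm ahead in y.
- keeper: Steel keeper bracket on the chest's +y end wall, 60 mm wide; origin at its back face, 115 mm above the chest's underside. Its upright plate (46 wide, 6 thick, near face 16 mm out from the wall) has a hole 18 wide, 15.5 mm high on the bolt's line. The plate's height is set by hand in slots (7.5 mm either way), so the hole must be found by feel as the lid goes down, in steps of about 1 mm.
- tube_rack: White two-tier rack of capped sample tubes, 92 x 215 x 99 mm high, loose; origin under its centre. Leave alone.
- gel_bottle: White bottle with blue cap, 58 mm diameter, 160 mm high, loose; origin under its centre. Leave alone.
- specimen_pot: White pot with yellow lid, 62 mm diameter, 70 mm high, loose; origin under its centre. Leave alone.

How it is judged:
By the outcome, as a careful person would: the job done as asked, in the order asked, and still so for the second after the job is handed in, with the robot touching nothing.
It also fails if it takes over 67 s, if anything falls off the work surface, if the arm or the gripper's body presses on something with over 40 N, if the wrist force passes 120 N, or if a joint passes its speed limit or range.

ROBOT

A 7-joint arm with a two-finger parallel gripper is mounted at the origin on the work surface. World frame = base frame: x ahead of the robot, y to its left, z up, the work surface at z = 0. Lengths are in m, angles in degrees, forces in N, time in s.
With the tool pointing down it reaches from about 0.4 to 0.85 m from the base axis. Payload 4.5 kg.
Tool frame: the origin (TCP) lies between the finger pads; the fingertips stand 17 mm ahead of it and the grasp point (between the pads) lies 2 mm behind it; y points along the fingers, x is the direction in which the jaws open and shut, and the axes are right-handed (so a half turn about y gives the same grasp; the last joint's range is limited). The gripper opens to 85 mm and grips with 20 to 120 N. Pads are 22 mm wide; open, the fingers measure 114 mm over their backs; the gripper's body (76 mm by 85 mm) begins 54 mm behind the grasp point. The pads swing forward as they close: fully open they stand 13 mm farther back than shut.
Start: joints at [73.098, 39.483, -11.15, 89.685, 9.013, 51.709, -12.324], TCP at [0.202, -0.592, 0.248] pointing down, gripper open.
Joint ranges: [-172.22, 172.22], [-26.19, 119.32], [-84.43, 86.54], [7.71, 146.69], [-57.33, 237.33], [2.42, 119.75], [-152.13, 152.13]. Speed limits (degrees/s): [147.25, 147.25, 180, 180, 180, 180, 180].

INTERFACE

Orientations are given as [roll, pitch, yaw] about the fixed x, y, z axes, in that order (R = Rz(yaw) Ry(pitch) Rx(roll)).
In Python, from workcell import arm gives the robot as it stands. The module is installed in compiled form; this text tells all that it offers.
- The arm moves only by the tool carry_out, never from a script. Its argument "series" is a list of rows, each a list of 7 numbers: the closure in counts, from 0 (fully open) to 255 (shut), then the shift along the world's x, y, z in units of 50 mm (1.0 is 50 mm), then the turn, a rotation vector about the world's x, y, z in rad. A call has 1 to 12 rows; each row shifts and turns the commanded pose from where the row before left it; what a row does not reach is not made up. A row lasts 1/8 s, in which the tool goes at most 62.5 mm and 10.7 degrees, less where a joint would pass 70% of its speed; a pose out of reach is approached as far as the arm can. A call is refused whole if a number of a shift passes 1 or a number of a turn 0.188, either way. A call with a gripper value outside its range is refused whole. The fingers move at their own pace and stop on an object; "newtons" is the grip in N (left out, the last holds). Time passes only in rows, so rows that do not move let the fingers close. It gives the time, the measured TCP pose, the force and the opening at its end, in the units of the state.
- arm.observe(): the state, without advancing time (a new reading comes with each control period).
- arm.camera(name): name is "scene" or "top" or "wrist"; returns a dict with "pixels" (420x560x3 uint8, blue, green, red), "depth" (420x560 float32, m along the optical axis (not along the pixel's ray), 0 where there is no reading), "fov_y" (degrees; the focal length in pixels is half the picture's height over the tangent of half this angle, whatever the lens; pixels are square), "cx", "cy" (the principal point, pixels), "k1" (the pictures are not rectified: a ray, as slopes to the right and down, at radius r is drawn at 1 + k1 r^2 times it, then the intrinsics apply), "world_from_camera" (4x4, takes a point from camera to world coordinates). Camera axes: x right, y down, z forward; pixel columns grow to the right and rows downward; lengths in m; the calibration is good to about 2 mm. A picture is of the moment at which its call begins.
- arm.hand_in(): hands the job in, once; it reports no verdict.
Trained networks look in the newest picture that a camera, given by its name, has taken for a name from the list of things; names that differ only in an ending like _2 or _b are one class to them, and where a whole thing is asked for, a point or a joint stands for the part that bears it (a point fixed in the world has none). Each returns a list of dicts, best first, with "p" (0 to 1); they miss things now and then, are a little off and sometimes report something else, mostly with a low value. They report only what shows in the picture. A call takes as long as a camera call.
- arm.spot_in(camera, query): "box" ([centre column, centre row, width, height] in pixels, round what is visible of it).
- arm.spot_point(camera, query): "position" ([column, row] in pixels: a listed point, or the origin of a listed thing).
The state is a dict: "t": time; "joint_positions": joint angles; "joint_velocities": joint speeds; "effort": joint torques, N m; "tool_pos": TCP position; "tcp_rot": TCP orientation; "force": force on the tool from outside, world axes, zero at the start; "wrist_torque": the same for the moment, N m; "finger_gap": finger opening in m.
Only numpy, scipy, OpenCV 4.12 (cv2) and the standard library are available. Lean on these libraries where they do the work, as an engineer would, in place of code of your own. Each camera call takes 0.05 s, during which the arm holds its last target.

## Working session

There is one attempt and no reset: what is moved stays moved. The work goes in short steps, Python scripts to look and compute and a tool call to move; the robot and the scene stay as the last step left them, time stands still between calls to the robot, and variables do not carry over. Pictures are saved under pics/ and viewed, and the job is handed in when it is done.

Besides the shell and the picture viewer there is one more tool, called after "Request:" as name(argument=value, ...) on one line, values as JSON. carry_out: Moves the arm, as the interface text tells. Its arguments: {"type":"object","properties":{"series":{"type":"array"},"newtons":{"type":"number"}},"required":["series"]}

```bash
mkdir -p pics; ls
cat > h.py <<'E'
import numpy as np, cv2, json
from workcell import arm
def pix2world(c,u,v,d=None):
    H,W=c["depth"].shape
    f=H/2/np.tan(np.radians(c["fov_y"])/2)
    K=np.array([[f,0,c["cx"]],[0,f,c["cy"]],[0,0,1.]])
    p=cv2.undistortPointsIter(np.array([[[u,v]]],float),K,np.array([c["k1"],0,0,0.]),None,None,(3,50,1e-10))[0,0]
    if d is None:
        w=c["depth"][max(0,int(v)-1):int(v)+2,max(0,int(u)-1):int(u)+2]; w=w[w>0]; d=np.median(w) if len(w) else np.nan
    q=np.array([p[0]*d,p[1]*d,d,1]); return (c["world_from_camera"]@q)[:3]
E
python3 - <<'E'
from h import *
s=arm.observe(); print(s)
for n in ["scene","top","wrist"]:
    c=arm.camera(n); cv2.imwrite(f"pics/a_{n}.png",c["pixels"]); np.savez(f"a_{n}.npz",**c)
    print(n,c["world_from_camera"][:3].round(3).tolist(),c["fov_y"])
    for q in ["chest","knob","nose","bolt_rod","keeper","tube_rack","gel_bottle","specimen_pot"]:
        r=arm.spot_point(n,q)[:2]
        for x in r:
            print(q,round(x["p"],2),np.round(x["position"],1),pix2world(c,*x["position"]).round(4))
E
```

```text
pics
{'t': 0.0, 'joint_positions': array([ 73.09771765,  39.53565604, -11.1473915 ,  89.74455969,
         9.01343336,  51.71040478, -12.32581427]), 'joint_velocities': array([ 0.02732026,  0.07106766, -0.12924831,  0.08934307,  0.11123618,
        0.09291173, -0.05798284]), 'effort': array([ 1.69548343e-04, -5.39604664e+01, -1.26678530e+00, -1.58544570e+01,
        9.11436277e-03,  9.25262924e-03, -1.59356296e-05]), 'tool_pos': array([ 0.20158899, -0.59093803,  0.24745969]), 'tcp_rot': array([-90.00675935,   0.10824769, -71.1553469 ]), 'force': array([-0.01105673,  1.05584162,  0.68981556]), 'wrist_torque': array([-0.00997784, -0.02850158,  0.04049761]), 'finger_gap': 0.08547875977005423}
scene [[-0.71, 0.581, -0.397, 1.025], [0.704, 0.587, -0.4, 0.451], [0.001, -0.563, -0.826, 1.18]] 49.48192979175163
knob 0.43 [286.2 180.6] [ 0.5268 -0.0371  0.2718]
nose 0.4 [287.8 179.5] [ 0.5219 -0.0363  0.2726]
bolt_rod 0.46 [286.8 190. ] [ 0.5264 -0.0349  0.2337]
keeper 0.24 [285.8 181.1] [ 0.5278 -0.0375  0.2703]
tube_rack 0.86 [207.7 154.4] [ 0.518  -0.4015  0.0659]
gel_bottle 0.89 [429.9 294.1] [0.3918 0.3864 0.033 ]
top [[0.0, -0.995, 0.103, 0.38], [-1.0, -0.001, -0.006, -0.033], [0.006, -0.103, -0.995, 1.649]] 43.572048025878416
knob 0.45 [276.3 223.7] [ 0.5235 -0.0461  0.2726]
nose 0.45 [232.2 231.2] [0.5109 0.076  0.1901]
bolt_rod 0.59 [271.4 225.1] [ 0.5206 -0.0332  0.2641]
keeper 0.67 [273.7 221.2] [ 0.5307 -0.0393  0.2667]
keeper 0.56 [237.4 235.1] [0.4983 0.0601 0.2115]
tube_rack 0.93 [404.1 242.9] [ 0.4872 -0.436   0.0621]
tube_rack 0.24 [137.9 190.1] [0.6468 0.3729 0.0713]
gel_bottle 0.74 [134.3 283. ] [0.3663 0.367  0.1067]
specimen_pot 0.93 [136.3 193. ] [0.6377 0.3773 0.0723]
wrist [[0.323, -0.914, -0.247, 0.263], [-0.946, -0.312, -0.084, -0.57], [-0.0, 0.261, -0.965, 0.373]] 67.23812857715299
```

View pics/a_scene.png

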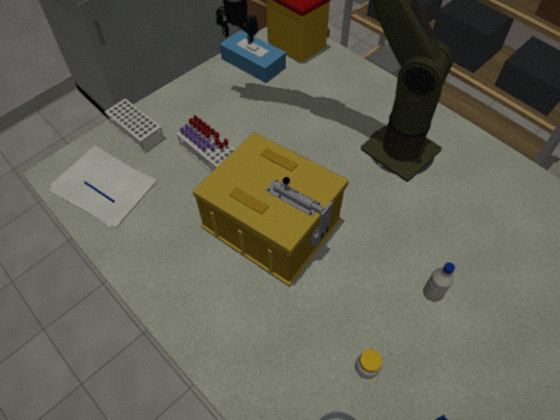

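View pics/a_top.png

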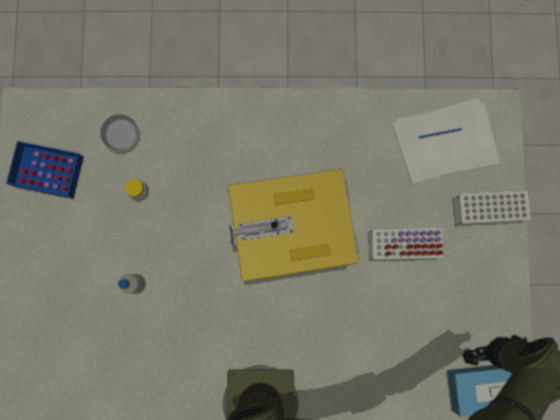

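Scene: chest in the middle, keeper to world +y (left in the top view, about col 233, row 237), knob at about (276,224) in top and (286,181) in scene. The rack is near the hinge end, bottle and pot are well clear on +y. Next I fit the lid's outline and the knob.

Run:
```python
from h import *
for n in ["top","scene"]:
    c=dict(np.load(f"a_{n}.npz")); 
    H,W=c["depth"].shape; f=H/2/np.tan(np.radians(float(c["fov_y"]))/2)
    K=np.array([[f,0,c["cx"]],[0,f,c["cy"]],[0,0,1.]])
    vv,uu=np.mgrid[:H,:W]; pts=np.stack([uu,vv],-1).reshape(-1,1,2).astype(float)
    p=cv2.undistortPointsIter(pts,K,np.array([c["k1"],0,0,0.]),None,None,(3,50,1e-10))[:,0]
    d=c["depth"].ravel(); P=np.c_[p*d[:,None],d,np.ones_like(d)]@c["world_from_camera"].T; P=P[:,:3]
    np.save(f"P_{n}.npy",P.reshape(H,W,3))
    hsv=cv2.cvtColor(c["pixels"],cv2.COLOR_BGR2HSV).reshape(-1,3)
    m=(d>0)&(abs(P[:,0]-.52)<.25)&(abs(P[:,1]+.08)<.25)&(P[:,2]>.155)&(P[:,2]<.235)&(hsv[:,0]>15)&(hsv[:,0]<35)&(hsv[:,1]>120)
    Q=P[m]; print(n,m.sum())
    r=cv2.minAreaRect(Q[:,:2].astype(np.float32)); print(r,cv2.boxPoints(r).round(4).tolist())
    A=np.c_[Q[:,:2],np.ones(len(Q))]; co=np.linalg.lstsq(A,Q[:,2],rcond=None)[0]; print("plane",co)
    dd=abs(A@co-Q[:,2]);co=np.linalg.lstsq(A[dd<.006],Q[dd<.006,2],rcond=None)[0]; print("plane",co)
    # points high
    m=(d>0)&(abs(P[:,0]-.52)<.12)&(abs(P[:,1]+.05)<.15)&(P[:,2]>.248)&(P[:,2]<.35)
    print("knob pts",m.sum(),P[m].mean(0),P[m].min(0),P[m].max(0), np.c_[uu.ravel()[m],vv.ravel()[m]].mean(0))
    im=c["pixels"]; a=(170,250,215,305) if n=="top" else (150,250,240,360)
    z=cv2.resize(im[a[0]:a[1],a[2]:a[3]],None,fx=6,fy=6,interpolation=cv2.INTER_CUBIC); cv2.imwrite(f"pics/z_{n}.png",z)
```

```text
top 10117
((0.5306693911552429, -0.09258286654949188), (0.2677488327026367, 0.32549986243247986), 9.031292915344238) [[0.37290000915527344, 0.0471000000834465], [0.42399999499320984, -0.2743000090122223], [0.6883999705314636, -0.23229999840259552], [0.6373000144958496, 0.08919999748468399]]
plane [-0.00792055  0.05511479  0.21306075]
plane [-0.007951    0.05522253  0.21297725]
knob pts 66 [0.51563443 0.00175529 0.26324734] [ 0.48184963 -0.04801554  0.24817979] [0.53161994 0.08577118 0.28081382] [258.33333333 226.96969697]
scene 9543
((0.5320019125938416, -0.09262657165527344), (0.27221372723579407, 0.33029669523239136), 9.104227066040039) [[0.3714999854564667, 0.048900000751018524], [0.4237000048160553, -0.27720001339912415], [0.6924999952316284, -0.23420000076293945], [0.6402999758720398, 0.09200000017881393]]
plane [-0.03596924  0.03389407  0.22606512]
plane [-0.01911101  0.04691368  0.21947832]
knob pts 83 [0.51819477 0.00717354 0.26197121] [ 0.48152522 -0.04956251  0.24801237] [0.53316139 0.08530784 0.27842446] [301.3253012  191.22891566]
```

View pics/z_top.png

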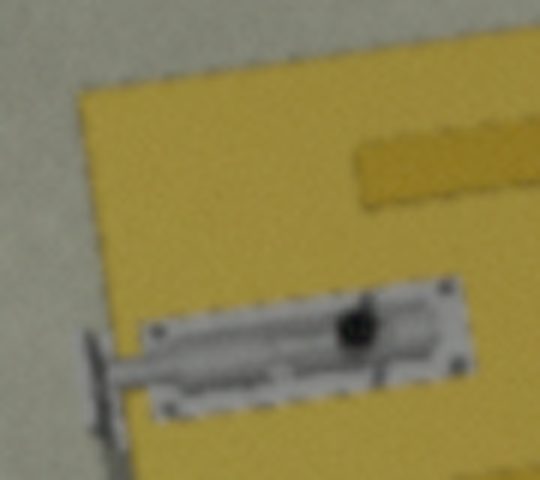

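View pics/z_scene.png

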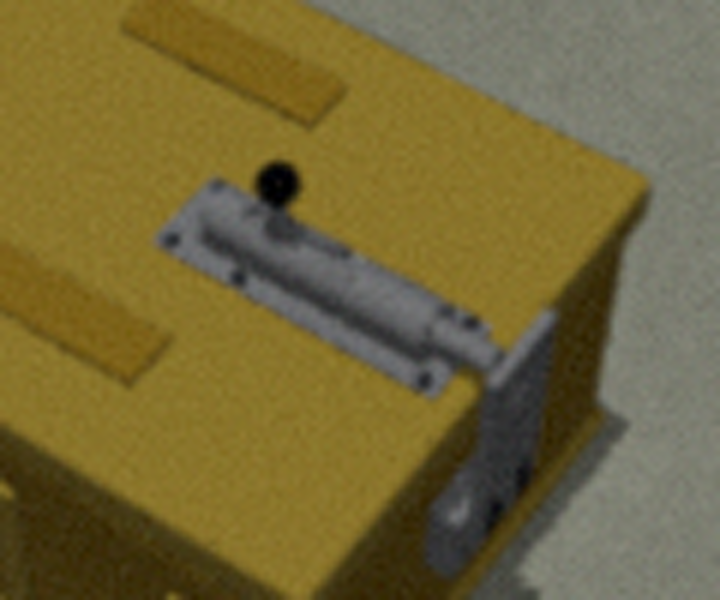

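Request:
carry_out(series=[[0,0.4,0.7,0.3,0,0,-0.0143],[0,0.535,0.91,0.4,0,0,-0.0143],[0,0.535,0.91,0.4,0,0,-0.0143],[0,0.535,0.91,0.4,0,0,-0.0143],[0,0.535,0.91,0.3,0,0,-0.0143],[0,0.535,0.91,0.2,0,0,-0.0143],[0,0.535,0.91,0.1,0,0,-0.0143],[0,0.535,0.91,0.1,0,0,-0.0143],[0,0.535,0.91,0,0,0,-0.0143],[0,0.535,0.91,0,0,0,-0.0143],[0,0.535,0.91,0,0,0,-0.0143],[0,0.535,0.91,0,0,0,-0.0143]])

```text
t: 2.85
tool_pos: [0.5168, -0.0546, 0.3585]
tcp_rot: [-90.0, -0.0, -81.0]
force: [0.3, 0.7, -0.5]
finger_gap: 0.0853
```

Run:
```python
from h import *
s=arm.observe(); print(s["t"],s["tool_pos"],s["tcp_rot"],s["force"])
for n in ["wrist"]:
    c=arm.camera(n); cv2.imwrite(f"pics/b_{n}.png",c["pixels"]); np.savez(f"b_{n}.npz",**c)
    for q in ["knob","nose","bolt_rod","keeper"]:
        for x in arm.spot_point(n,q)[:2]:
            print(q,round(x["p"],2),np.round(x["position"],1),pix2world(c,*x["position"]).round(4))
print(arm.observe()["tool_pos"])
```

```text
2.85 [ 0.51684165 -0.05458386  0.35852657] [-8.99718208e+01 -2.60536068e-02 -8.10289802e+01] [ 0.26552552  0.68100248 -0.47611903]
knob 0.7 [259.8 206. ] [ 0.5248 -0.0406  0.2727]
nose 0.87 [125.4 200.6] [0.502  0.0687 0.2336]
bolt_rod 0.68 [259.3 194.5] [ 0.5309 -0.039   0.2642]
[ 0.51575457 -0.05655662  0.35817255]
```

View pics/b_wrist.png

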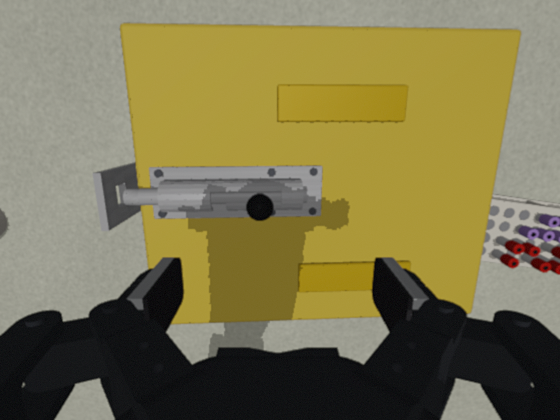

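Run:
```python
from h import *
print([arm.observe()["tool_pos"].round(4) for _ in range(3)])
c=dict(np.load("b_wrist.npz"));H,W=c["depth"].shape
f=H/2/np.tan(np.radians(float(c["fov_y"]))/2)
K=np.array([[f,0,c["cx"]],[0,f,c["cy"]],[0,0,1.]])
vv,uu=np.mgrid[:H,:W]; pts=np.stack([uu,vv],-1).reshape(-1,1,2).astype(float)
p=cv2.undistortPointsIter(pts,K,np.array([c["k1"],0,0,0.]),None,None,(3,50,1e-10))[:,0]
d=c["depth"].ravel(); P=(np.c_[p*d[:,None],d,np.ones_like(d)]@c["world_from_camera"].T)[:,:3]
g=c["pixels"].reshape(-1,3).max(1)
m=(d>0)&(np.hypot(uu.ravel()-260,vv.ravel()-206)<45)&(P[:,2]>.2535)
Q=P[m]
from scipy.optimize import least_squares
r=least_squares(lambda x:np.linalg.norm(Q-x,axis=1)-.010,[.524,-.041,.263],loss="soft_l1",f_scale=.001)
print(m.sum(),r.x,np.std(r.fun))
hsv=cv2.cvtColor(c["pixels"],cv2.COLOR_BGR2HSV).reshape(-1,3)
m=(d>0)&(hsv[:,0]>15)&(hsv[:,0]<35)&(hsv[:,1]>100)&(P[:,2]>.18); Q=P[m]
A=np.c_[Q[:,:2],np.ones(len(Q))];co=np.linalg.lstsq(A,Q[:,2],rcond=None)[0]
for _ in range(3):
  k=abs(A@co-Q[:,2])<.005; co=np.linalg.lstsq(A[k],Q[k,2],rcond=None)[0]
print(co,k.sum(),"lid top at knob",co@[r.x[0],r.x[1],1])
```

```text
[array([ 0.5158, -0.0566,  0.3582]), array([ 0.5158, -0.0566,  0.3582]), array([ 0.5158, -0.0566,  0.3582])]
596 [ 0.52159253 -0.04039939  0.26260793] 0.0004511983682178815
[-0.00970338  0.05557626  0.21307366] 88382 lid top at knob 0.20576720643405685
```

The wrist view shows the knob at about (260,207), the rod's nose at (125,197) and the keeper plate at (115,195) with its hole apparently visible. I'll zoom in on that to estimate the hole height.

Run:
```python
from h import *
c=dict(np.load("b_wrist.npz"))
z=cv2.resize(c["pixels"][150:240,80:200],None,fx=6,fy=6,interpolation=cv2.INTER_CUBIC); cv2.imwrite("pics/z_b.png",z)
for v in range(164,234,4):
  print(v,[ "%.3f"%c["depth"][v,u] for u in range(94,142,3)])
for (u,v) in [(98,173),(98,228),(135,165),(135,213)]: print(u,v,pix2world(c,u,v).round(4))
```

```text
164 ['0.482', '0.484', '0.483', '0.483', '0.483', '0.482', '0.484', '0.483', '0.483', '0.484', '0.482', '0.288', '0.288', '0.292', '0.271', '0.271']
168 ['0.484', '0.485', '0.485', '0.484', '0.485', '0.484', '0.262', '0.262', '0.264', '0.269', '0.275', '0.280', '0.287', '0.292', '0.272', '0.272']
172 ['0.240', '0.240', '0.239', '0.242', '0.246', '0.250', '0.255', '0.260', '0.265', '0.269', '0.275', '0.280', '0.286', '0.292', '0.298', '0.272']
176 ['0.238', '0.239', '0.239', '0.242', '0.246', '0.250', '0.255', '0.259', '0.264', '0.272', '0.275', '0.280', '0.287', '0.291', '0.297', '0.275']
180 ['0.239', '0.237', '0.240', '0.242', '0.246', '0.250', '0.254', '0.260', '0.264', '0.270', '0.276', '0.279', '0.285', '0.291', '0.299', '0.277']
184 ['0.240', '0.240', '0.240', '0.240', '0.246', '0.251', '0.256', '0.260', '0.264', '0.275', '0.276', '0.279', '0.285', '0.293', '0.298', '0.278']
188 ['0.493', '0.240', '0.241', '0.242', '0.245', '0.251', '0.255', '0.259', '0.493', '0.276', '0.278', '0.281', '0.286', '0.294', '0.298', '0.277']
192 ['0.494', '0.242', '0.242', '0.243', '0.246', '0.249'
[... 1015 characters left out ...]
', '0.248', '0.247', '0.250', '0.255', '0.259', '0.265', '0.268', '0.000', '0.506', '0.505', '0.507', '0.505', '0.505']
224 ['0.509', '0.508', '0.248', '0.249', '0.248', '0.251', '0.255', '0.260', '0.264', '0.505', '0.508', '0.509', '0.508', '0.508', '0.509', '0.508']
228 ['0.511', '0.510', '0.508', '0.249', '0.249', '0.251', '0.255', '0.508', '0.509', '0.510', '0.509', '0.510', '0.510', '0.507', '0.507', '0.510']
232 ['0.510', '0.511', '0.511', '0.511', '0.510', '0.512', '0.510', '0.510', '0.512', '0.510', '0.511', '0.509', '0.512', '0.510', '0.510', '0.511']
98 173 [0.5242 0.0842 0.246 ]
98 228 [ 3.761e-01  2.164e-01 -3.000e-04]
135 165 [0.5238 0.0808 0.1895]
135 213 [0.4804 0.0752 0.1986]
```

View pics/z_b.png

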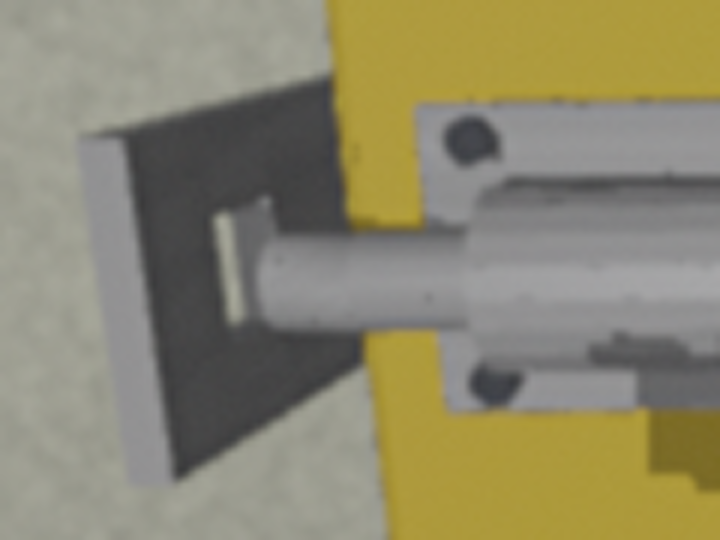

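Run:
```python
from h import *
c=dict(np.load("b_wrist.npz"));H,W=c["depth"].shape
f=H/2/np.tan(np.radians(float(c["fov_y"]))/2)
K=np.array([[f,0,c["cx"]],[0,f,c["cy"]],[0,0,1.]])
# plate plane fit
e=np.array([-.157,.9876,0]); ex=np.array([.9876,.157,0]); C=np.array([.5307,-.0926,0])
ch=lambda P:np.array([(P-C)@ex,(P-C)@e,P[2]])
L=[]
for v in range(176,216,2):
  for u in range(107,116): L.append(ch(pix2world(c,u,v)))
L=np.array(L); A=np.c_[L[:,0],L[:,2],np.ones(len(L))]; co,res,_,_=np.linalg.lstsq(A,L[:,1],rcond=None); print("plate y=",co, np.std(A@co-L[:,1]))
# intersect pixel ray with plate plane
o=c["world_from_camera"][:3,3]
def onplate(u,v):
  q=pix2world(c,u,v,1.0); a=ch(o);b=ch(q)-a
  t=(co[0]*a[0]+co[1]*a[2]+co[2]-a[1])/(b[1]-co[0]*b[0]-co[1]*b[2]); return a+t*b
g=cv2.cvtColor(c["pixels"],cv2.COLOR_BGR2GRAY)
for v in (188,192,196,200): print(v,g[v,96:132].tolist())
for u,v in [(104,195),(115.5,188),(116,195),(116.5,195),(118,203),(125,185)]: print(u,v,onplate(u,v).round(4))
# rod top ridge
for u in (130,133,136,139,142,145,148):
  col=[ch(pix2world(c,u,v)) for v in range(189,206)]
  z=np.array([q[2] for q in col]); y=np.array([q[1] for q in col]); x=np.array([q[0] for q in col]); k=np.argsort(z)[-4:]
  # fit circle centre: radius 7
  print(u,"ytop",y[k].mean().round(4),"ztop",z[k].mean().round(4),"x",x[k].mean().round(4), "n",len(z))
```

```text
plate y= [ 0.00362582 -0.00532545  0.17489566] 0.00019940365124898753
188 [145, 146, 145, 145, 146, 144, 123, 80, 64, 67, 69, 71, 72, 72, 70, 71, 69, 69, 66, 92, 137, 159, 144, 110, 100, 101, 102, 103, 105, 103, 84, 74, 75, 75, 75, 76]
192 [147, 146, 146, 146, 146, 147, 141, 103, 70, 65, 67, 70, 69, 68, 69, 68, 67, 65, 64, 67, 105, 151, 151, 121, 102, 101, 105, 121, 136, 137, 133, 136, 137, 135, 134, 132]
196 [149, 145, 146, 146, 145, 146, 148, 136, 88, 63, 64, 67, 68, 68, 68, 69, 70, 70, 68, 67, 86, 131, 155, 142, 109, 98, 113, 142, 149, 148, 146, 146, 147, 147, 148, 147]
200 [154, 147, 146, 146, 146, 146, 147, 143, 114, 74, 63, 67, 70, 70, 71, 72, 71, 69, 68, 67, 67, 102, 154, 155, 128, 102, 102, 122, 139, 142, 140, 141, 141, 142, 143, 143]
104 195 [0.0043 0.1736 0.2459]
115.5 188 [0.0061 0.1737 0.2273]
116 195 [0.0004 0.1737 0.2281]
116.5 195 [2.000e-04 1.737e-01 2.273e-01]
118 203 [-0.0068  0.1737  0.2266]
125 185 [0.0055 0.1738 0.2104]
130 ytop 0.1597 ztop 0.2333 x 0.0003 n 17
133 ytop 0.1574 ztop 0.2335 x -0.0014 n 17
136 ytop 0.155 ztop 0.2333 x -0.0014 n 17
139 ytop 0.1525 ztop 0.2335 x -0.0014 n 17
142 ytop 0.1503 ztop 0.2331 x -0.0014 n 17
145 ytop 0.1478 ztop 0.2331 x -0.0006 n 17
148 ytop 0.1453 ztop 0.2329 x -0.0 n 17
```

The hole's top edge sits at z≈0.2276, so the hole centre is about 0.220. The rod axis at the nose is about 0.227, so I expect about 4.5 mm of press at the knob. Now I'll go down to straddle the knob.

Request:
carry_out(series=[[0,0.05,0.15,-0.3,0,0,0],[0,0.06,0.172,-0.5,0,0,0],[0,0,0,-0.5,0,0,0],[0,0,0,-0.3,0,0,0],[0,0,0,-0.2,0,0,0],[0,0,0,-0.1,0,0,0],[0,0,0,-0.05,0,0,0],[0,0,0,0,0,0,0]])

```text
t: 4.1
tool_pos: [0.5218, -0.04, 0.261]
tcp_rot: [-90.0, -0.0, -81.0]
force: [-0.8, -0.0, 0.2]
finger_gap: 0.0855
```

Request:
carry_out(series=[[150,0,0,0,0,0,0],[170,0,0,0,0,0,0],[180,0,0,0,0,0,0],[200,0,0,0,0,0,0],[220,0,0,0,0,0,0],[220,0,0,0,0,0,0]], newtons=30)

```text
t: 4.85
tool_pos: [0.5217, -0.04, 0.2609]
tcp_rot: [-90.0, -0.0, -81.0]
force: [0.4, -0.8, 1.5]
finger_gap: 0.0176
```

Run:
```python
from h import *
s=arm.observe(); print(s["t"],s["tool_pos"],s["force"],s["wrist_torque"],s["finger_gap"])
c=arm.camera("wrist"); cv2.imwrite("pics/c_wrist.png",c["pixels"]);np.savez("c_wrist.npz",**c)
```

```text
4.85 [ 0.52166525 -0.04003851  0.26093099] [ 0.38216477 -0.81100994  1.52116254] [-0.08968645  0.0475405   0.00906206] 0.017640474217128357
```

View pics/c_wrist.png

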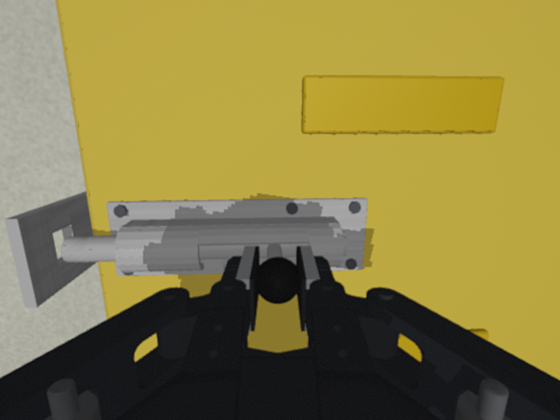

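The knob is between the pads (about (277,280)), and the nose is clear of the keeper's hole. Next I press part of the way, letting y follow the hinge arc.

Request:
carry_out(series=[[225,0,0,0,0,0,0],[225,-0.001,0.008,-0.018,0,0,0],[225,-0.001,0.008,-0.018,0,0,0],[225,-0.001,0.008,-0.018,0,0,0],[225,-0.001,0.008,-0.018,0,0,0],[225,0,0,0,0,0,0],[225,0,0,0,0,0,0]], newtons=45)

```text
t: 5.78
tool_pos: [0.5216, -0.0386, 0.2575]
tcp_rot: [-90.0, -0.0, -81.0]
force: [-0.3, -1.5, 5.5]
finger_gap: 0.0174
```

```bash
cat > look.py <<'E'
from h import *
import sys
tag=sys.argv[1]
s=arm.observe(); print(s["t"],s["tool_pos"].round(4),s["force"].round(2),round(s["finger_gap"],4))
c=arm.camera("wrist"); np.savez(f"{tag}.npz",**c)
z=cv2.resize(c["pixels"][150:330,0:320],None,fx=2.5,fy=2.5,interpolation=cv2.INTER_CUBIC); cv2.imwrite(f"pics/{tag}.png",z)
E
python3 look.py d1
```

```text
5.775 [ 0.5216 -0.0386  0.2575] [-0.33 -1.55  5.51] 0.0174
```

View pics/d1.png

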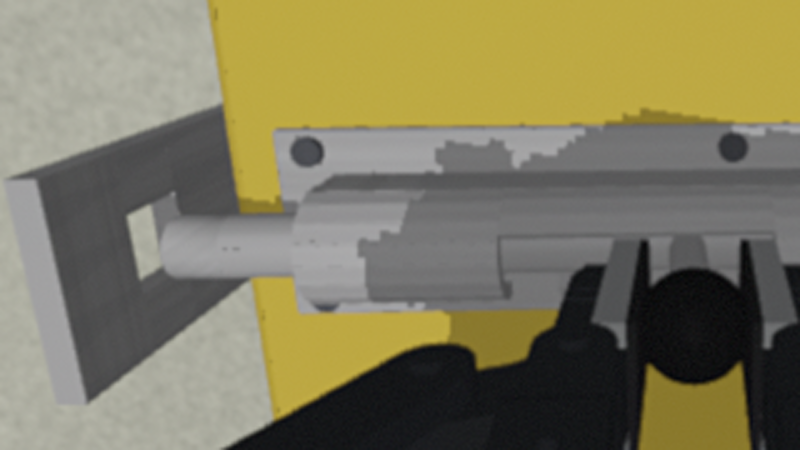

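```bash
cat > meas.py <<'E'
from h import *
import sys
def meas(tag,us=(30,48),vs=(235,255)):
    c=dict(np.load(tag+".npz")); g=cv2.cvtColor(c["pixels"],cv2.COLOR_BGR2GRAY)
    e=np.array([-.157,.9876,0]); ex=np.array([.9876,.157,0]); C=np.array([.5307,-.0926,0])
    ch=lambda P:np.array([(P-C)@ex,(P-C)@e,P[2]])
    H,W=g.shape
    P=np.full((H,W,3),np.nan)
    for v in range(200,320):
        for u in range(5,130):
            if c["depth"][v,u]>0: P[v,u]=ch(pix2world(c,u,v,c["depth"][v,u]))
    Q=P.reshape(-1,3); m=(abs(Q[:,1]-.1745)<.004)&(Q[:,2]>.20)&(Q[:,2]<.243)&(abs(Q[:,0])<.023)
    y0=np.median(Q[m,1]); print("plate y",y0,m.sum())
    o=ch(c["world_from_camera"][:3,3])
    def onpl(u,v):
        b=ch(pix2world(c,u,v,1.))-o; return o+b*(y0-o[1])/b[1]
    # brightness scan along rows for dark->bright beyond plate's top edge
    for v in range(236,262,3):
        r=g[v,5:100].astype(float); d=np.where((r[1:]-r[:-1])>12)[0]
        d=[i for i in d if abs(onpl(i+5.5,v)[2]-.2275)<.006]
        if d:
            i=max(d,key=lambda i:r[i+1]-r[i]); 
            # subpixel half level
            lo,hi=r[max(0,i-4):i].min(),r[i:i+6].max(); h=(lo+hi)/2; k=i-3
            while r[k+1]<h:k+=1
            uu=5+k+(h-r[k])/(r[k+1]-r[k]); print(v,round(uu,1),"hole top",onpl(uu,v).round(4))
    m=(Q[:,1]>.135)&(Q[:,1]<y0-.008)&(abs(Q[:,0])<.006)&(Q[:,2]>.215)&(Q[:,2]<.245); R=Q[m]
    from scipy.optimize import least_squares
    r=least_squares(lambda x:np.hypot(R[:,0]-x[0],R[:,2]-x[1]-x[2]*(R[:,1]-y0))-.007,[0,.22,.04],loss="soft_l1",f_scale=.0005)
    print("rod axis at plate: x,z,slope",r.x.round(4),m.sum(),np.std(r.fun).round(5),"nose y",R[:,1].max().round(4))
meas(sys.argv[1])
E
python3 meas.py d1
```

```text
plate y 0.17372043108155683 3940
236 50.4 hole top [0.0076 0.1737 0.2269]
239 50.7 hole top [0.0061 0.1737 0.2271]
242 51.4 hole top [0.0044 0.1737 0.227 ]
245 52.0 hole top [0.0027 0.1737 0.227 ]
248 52.6 hole top [0.001  0.1737 0.227 ]
251 53.2 hole top [-0.0007  0.1737  0.227 ]
254 53.8 hole top [-0.0024  0.1737  0.227 ]
257 54.5 hole top [-0.0041  0.1737  0.227 ]
260 54.9 hole top [-0.0058  0.1737  0.2271]
rod axis at plate: x,z,slope [-0.0012  0.2209 -0.0101] 1277 0.00147 nose y 0.1657
```

```bash
cat > rod.py <<'E'
from h import *
import sys
c=dict(np.load(sys.argv[1]+".npz"))
e=np.array([-.157,.9876,0]); ex=np.array([.9876,.157,0]); C=np.array([.5307,-.0926,0])
ch=lambda P:np.array([(P-C)@ex,(P-C)@e,P[2]])
Q=np.array([ch(pix2world(c,u,v,c["depth"][v,u])) for v in range(200,300) for u in range(30,125) if c["depth"][v,u]>0])
for y in np.arange(.140,.176,.003):
    k=(abs(Q[:,1]-y)<.0015)&(abs(Q[:,0]+.001)<.0045); 
    z=np.sort(Q[k,2]); print(y.round(3),k.sum(),np.percentile(z,[50,75,90]).round(4) if len(z) else "")
E
python3 rod.py d1
```

```text
0.14 38 [0.2274 0.2277 0.228 ]
0.143 94 [0.2272 0.2278 0.2281]
0.146 95 [0.2274 0.2278 0.2283]
0.149 99 [0.2273 0.2278 0.2283]
0.152 100 [0.2274 0.228  0.2286]
0.155 107 [0.2273 0.2278 0.2283]
0.158 117 [0.2272 0.228  0.2284]
0.161 112 [0.2276 0.2281 0.2287]
0.164 92 [0.2278 0.2284 0.2288]
0.167 57 [0.2278 0.2282 0.2285]
0.17 0 
0.173 616 [0.2321 0.2384 0.2416]
```

The rod axis at the plate is about 0.2216 and the hole centre about 0.2192. So I press about 1.3 mm more at the knob, then slide gently to just short of the plate.

Request:
carry_out(series=[[225,-0.001,0.006,-0.014,0,0,0],[225,-0.001,0.006,-0.013,0,0,0],[225,0,0,0,0,0,0],[225,-0.005,0.03,0.001,0,0,0],[225,-0.005,0.03,0.001,0,0,0],[225,0,0,0,0,0,0]])

```text
t: 6.58
tool_pos: [0.5213, -0.0353, 0.2565]
tcp_rot: [-89.9, -0.1, -81.0]
force: [-0.5, -2.0, 6.7]
finger_gap: 0.0175
```

```bash
python3 look.py d2; python3 rod.py d2|tail -8
```

```text
6.575 [ 0.5213 -0.0353  0.2565] [-0.55 -2.02  6.71] 0.0175
0.152 101 [0.2257 0.2262 0.2267]
0.155 106 [0.2258 0.2264 0.2269]
0.158 119 [0.2258 0.2264 0.2269]
0.161 102 [0.226  0.2267 0.2271]
0.164 101 [0.2261 0.2267 0.2272]
0.167 94 [0.2263 0.2269 0.2274]
0.17 57 [0.2263 0.2266 0.227 ]
0.173 703 [0.234  0.2408 0.2447]
```

View pics/d2.png

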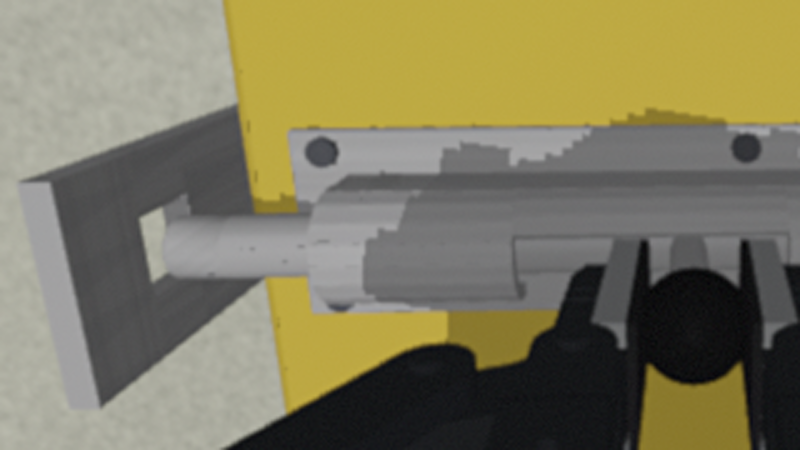

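The rod top is 0.2270 and a centred rod would be at about 0.2262. So 0.5 mm more at the knob, then feel forward.

Request:
carry_out(series=[[225,-0.001,0.005,-0.011,0,0,0],[225,0,0,0,0,0,0],[225,-0.003,0.02,0.001,0,0,0],[225,-0.003,0.02,0.001,0,0,0],[225,0,0,0,0,0,0]])

```text
t: 7.25
tool_pos: [0.521, -0.0332, 0.2561]
tcp_rot: [-89.9, -0.1, -81.0]
force: [0.3, -1.9, 7.1]
finger_gap: 0.0172
```

Request:
carry_out(series=[[225,-0.003,0.02,0.001,0,0,0],[225,0,0,0,0,0,0]])

```text
t: 7.5
tool_pos: [0.5208, -0.0322, 0.2561]
tcp_rot: [-89.9, -0.1, -81.0]
force: [-1.3, -2.3, 6.9]
finger_gap: 0.0172
```

Request:
carry_out(series=[[225,-0.003,0.02,0.001,0,0,0],[225,0,0,0,0,0,0]])

```text
t: 7.75
tool_pos: [0.5206, -0.0312, 0.2561]
tcp_rot: [-89.9, -0.1, -81.0]
force: [-0.5, -2.5, 7.2]
finger_gap: 0.0173
```

```bash
python3 look.py d3; python3 rod.py d3|tail -6
```

```text
7.75 [ 0.5206 -0.0312  0.2561] [-0.53 -2.51  7.18] 0.0173
0.158 112 [0.2253 0.2258 0.2262]
0.161 114 [0.2254 0.226  0.2265]
0.164 85 [0.2256 0.226  0.2265]
0.167 97 [0.2257 0.2262 0.2266]
0.17 84 [0.2257 0.2262 0.2265]
0.173 799 [0.2331 0.2408 0.2451]
```

View pics/d3.png

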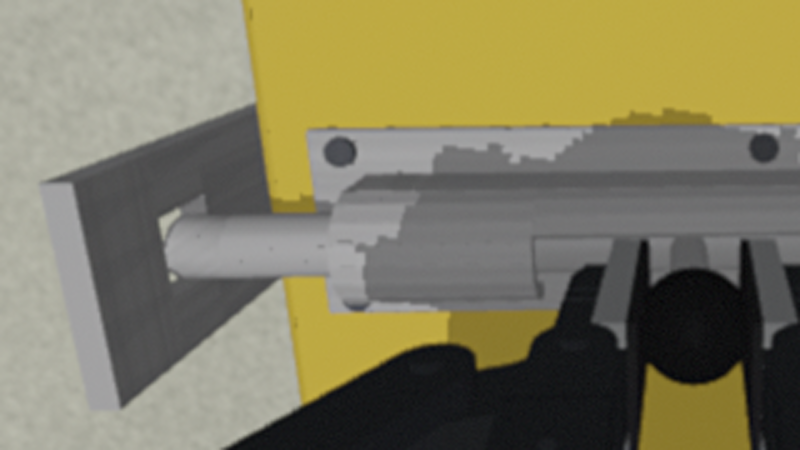

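Request:
carry_out(series=[[225,-0.003,0.02,0.001,0,0,0],[225,0,0,0,0,0,0]])

```text
t: 8.05
tool_pos: [0.5205, -0.0302, 0.2562]
tcp_rot: [-89.9, -0.1, -81.0]
force: [-0.1, -2.9, 6.2]
finger_gap: 0.0173
```

Request:
carry_out(series=[[225,-0.003,0.02,0.001,0,0,0],[225,0,0,0,0,0,0]])

```text
t: 8.3
tool_pos: [0.5203, -0.0292, 0.2562]
tcp_rot: [-89.9, -0.1, -81.0]
force: [-0.2, -2.6, 7.6]
finger_gap: 0.0172
```

Request:
carry_out(series=[[225,-0.003,0.02,0.001,0,0,0],[225,0,0,0,0,0,0]])

```text
t: 8.55
tool_pos: [0.5202, -0.0282, 0.2563]
tcp_rot: [-89.9, -0.1, -81.0]
force: [-0.7, -1.4, 7.3]
finger_gap: 0.0174
```

Request:
carry_out(series=[[225,-0.003,0.02,0.0005,0,0,0],[225,0,0,0,0,0,0]])

```text
t: 8.8
tool_pos: [0.52, -0.0272, 0.2563]
tcp_rot: [-89.9, -0.1, -81.0]
force: [-1.7, -2.5, 6.6]
finger_gap: 0.0174
```

Request:
carry_out(series=[[225,-0.003,0.02,0.0005,0,0,0],[225,0,0,0,0,0,0]])

```text
t: 9.05
tool_pos: [0.5199, -0.0261, 0.2563]
tcp_rot: [-89.9, -0.1, -81.0]
force: [-0.7, -2.8, 6.8]
finger_gap: 0.0173
```

```bash
python3 look.py d4; python3 rod.py d4|tail -6
```

```text
9.05 [ 0.5199 -0.0261  0.2563] [-0.68 -2.8   6.85] 0.0173
0.158 95 [0.2255 0.2259 0.2264]
0.161 107 [0.2252 0.2258 0.2262]
0.164 101 [0.2256 0.226  0.2266]
0.167 93 [0.2257 0.2263 0.2267]
0.17 89 [0.2258 0.2262 0.2268]
0.173 771 [0.2332 0.2412 0.2456]
```

View pics/d4.png

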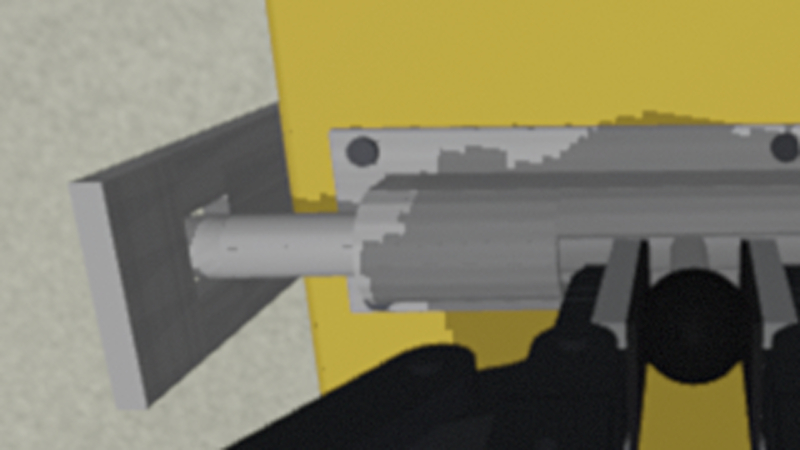

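Request:
carry_out(series=[[225,-0.003,0.02,0.0005,0,0,0],[225,0,0,0,0,0,0]])

```text
t: 9.35
tool_pos: [0.5197, -0.0252, 0.2563]
tcp_rot: [-89.9, -0.1, -81.0]
force: [-0.2, -2.1, 6.5]
finger_gap: 0.0172
```

Request:
carry_out(series=[[225,-0.003,0.02,0.0005,0,0,0],[225,0,0,0,0,0,0]])

```text
t: 9.6
tool_pos: [0.5195, -0.0242, 0.2563]
tcp_rot: [-89.9, -0.1, -81.0]
force: [-1.2, -1.2, 6.6]
finger_gap: 0.0172
```

Request:
carry_out(series=[[225,-0.003,0.02,0.0005,0,0,0],[225,0,0,0,0,0,0]])

```text
t: 9.85
tool_pos: [0.5194, -0.0232, 0.2564]
tcp_rot: [-89.9, -0.1, -81.0]
force: [-1.3, -1.0, 6.7]
finger_gap: 0.0173
```

Request:
carry_out(series=[[225,-0.003,0.02,0.0005,0,0,0],[225,0,0,0,0,0,0]])

```text
t: 10.1
tool_pos: [0.5192, -0.0222, 0.2564]
tcp_rot: [-89.9, -0.1, -81.0]
force: [-1.4, -2.6, 6.6]
finger_gap: 0.0172
```

Request:
carry_out(series=[[225,-0.003,0.02,0.0005,0,0,0],[225,-0.003,0.02,0.0005,0,0,0],[225,0,0,0,0,0,0]])

```text
t: 10.48
tool_pos: [0.5189, -0.0201, 0.2564]
tcp_rot: [-89.9, -0.1, -81.0]
force: [0.1, -2.1, 6.9]
finger_gap: 0.017
```

```bash
python3 look.py d5; python3 rod.py d5|tail -6
```

```text
10.475 [ 0.5189 -0.0201  0.2564] [ 0.11 -2.15  6.9 ] 0.017
0.158 94 [0.2254 0.2259 0.2263]
0.161 85 [0.2255 0.226  0.2263]
0.164 88 [0.2255 0.2261 0.2263]
0.167 97 [0.2255 0.2261 0.2265]
0.17 86 [0.2256 0.2263 0.2265]
0.173 725 [0.2332 0.2409 0.245 ]
```

View pics/d5.png

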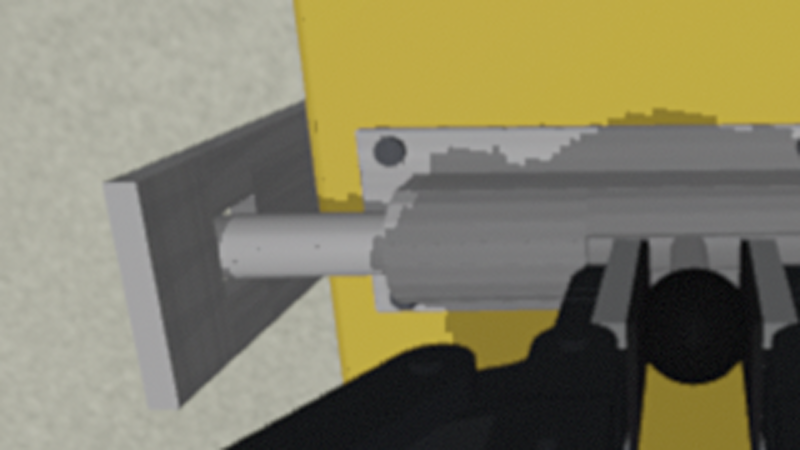

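The rod is clearly entering the keeper hole with only sliding friction. I continue across.

Request:
carry_out(series=[[225,-0.003,0.02,0.0008,0,0,0],[225,-0.003,0.02,0.0008,0,0,0],[225,-0.003,0.02,0.0008,0,0,0],[225,-0.003,0.02,0.0008,0,0,0],[225,-0.003,0.02,0.0008,0,0,0],[225,-0.003,0.02,0.0008,0,0,0]])

```text
t: 11.28
tool_pos: [0.518, -0.0143, 0.2566]
tcp_rot: [-90.0, -0.1, -81.0]
force: [-0.8, -2.7, 7.0]
finger_gap: 0.0174
```

Request:
carry_out(series=[[225,-0.003,0.02,0.0008,0,0,0],[225,-0.003,0.02,0.0008,0,0,0],[225,-0.003,0.02,0.0008,0,0,0],[225,-0.003,0.02,0.0008,0,0,0],[225,-0.003,0.02,0.0008,0,0,0],[225,-0.003,0.02,0.0008,0,0,0]])

```text
t: 12.02
tool_pos: [0.517, -0.0083, 0.2568]
tcp_rot: [-90.0, -0.1, -81.0]
force: [-0.3, -1.4, 6.9]
finger_gap: 0.0172
```

Request:
carry_out(series=[[225,-0.003,0.02,0.0008,0,0,0],[225,-0.003,0.02,0.0008,0,0,0],[225,-0.003,0.02,0.0008,0,0,0],[225,-0.003,0.02,0.0008,0,0,0],[225,0,0,0,0,0,0]])

```text
t: 12.65
tool_pos: [0.5163, -0.0041, 0.2569]
tcp_rot: [-90.0, -0.1, -81.0]
force: [-0.9, -2.1, 5.9]
finger_gap: 0.0169
```

Request:
carry_out(series=[[225,-0.003,0.02,0.0008,0,0,0],[225,-0.003,0.02,0.0008,0,0,0],[225,-0.003,0.02,0.0008,0,0,0],[225,0,0,0,0,0,0]])

```text
t: 13.15
tool_pos: [0.5162, -0.0037, 0.2569]
tcp_rot: [-90.0, -0.2, -81.1]
force: [0.8, -7.1, 3.5]
finger_gap: 0.0171
```

Request:
carry_out(series=[[225,-0.003,0.02,0.0008,0,0,0],[225,0,0,0,0,0,0]])

```text
t: 13.4
tool_pos: [0.5162, -0.0036, 0.2569]
tcp_rot: [-90.0, -0.3, -81.2]
force: [1.2, -8.7, 4.4]
finger_gap: 0.0172
```

Request:
carry_out(series=[[225,-0.003,0.02,0.0008,0,0,0],[225,0,0,0,0,0,0]])

```text
t: 13.65
tool_pos: [0.5162, -0.0034, 0.2569]
tcp_rot: [-90.0, -0.4, -81.2]
force: [1.8, -10.4, 3.1]
finger_gap: 0.0176
```

Request:
carry_out(series=[[225,-0.002,0.015,0.0006,0,0,0],[225,0,0,0,0,0,0]])

```text
t: 13.9
tool_pos: [0.5162, -0.0034, 0.2569]
tcp_rot: [-90.0, -0.4, -81.3]
force: [2.2, -11.8, 2.5]
finger_gap: 0.0173
```

It stopped firmly, with the knob at chest y≈0.090, exactly where the 0.0405 end stop should put it. I relax the forward push before turning, and look.

Request:
carry_out(series=[[225,0.006,-0.04,-0.001,0,0,0],[225,0.006,-0.04,-0.001,0,0,0],[225,0,0,0,0,0,0]], newtons=30)

```text
t: 14.28
tool_pos: [0.5163, -0.0038, 0.2569]
tcp_rot: [-90.0, -0.2, -81.1]
force: [0.0, -4.5, 4.2]
finger_gap: 0.0171
```

```bash
python3 look.py d6
```

```text
14.275 [ 0.5163 -0.0038  0.2569] [ 0.03 -4.52  4.23] 0.0171
```

View pics/d6.png

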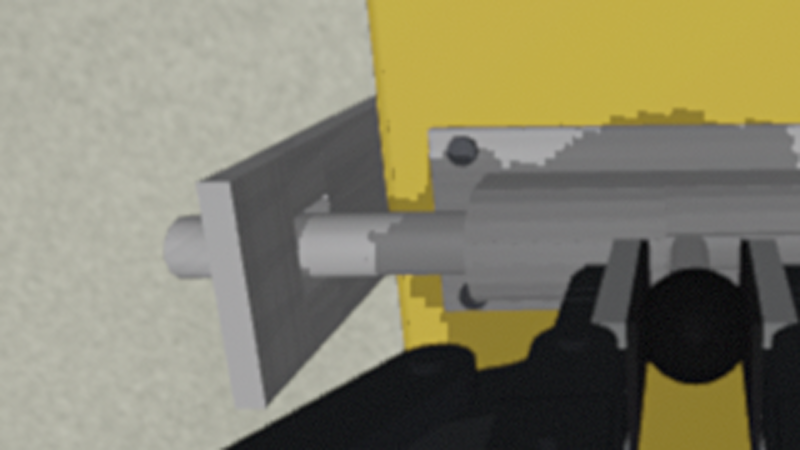

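The picture shows the nose sticking out beyond the keeper plate (about (185,245)), with the bolt across. Now I start turning the handle.

Request:
carry_out(series=[[225,-0.083,-0.013,-0.004,0,0,0],[225,-0.082,-0.012,-0.013,0,0,0],[225,-0.08,-0.012,-0.021,0,0,0],[225,0,0,0,0,0,0]])

```text
t: 14.82
tool_pos: [0.5059, -0.0052, 0.2556]
tcp_rot: [-89.7, -0.2, -81.0]
force: [3.3, -4.9, 4.2]
finger_gap: 0.0173
```

Request:
carry_out(series=[[225,-0.078,-0.0115,-0.029,0,0,0],[225,-0.075,-0.0115,-0.036,0,0,0],[225,-0.071,-0.0105,-0.044,0,0,0],[225,-0.066,-0.01,-0.051,0,0,0],[225,0,0,0,0,0,0]])

```text
t: 15.45
tool_pos: [0.4886, -0.0052, 0.2463]
tcp_rot: [-90.1, 0.0, -80.9]
force: [-0.4, -0.5, -0.3]
finger_gap: 0.01
```

Run:
```python
from h import *
c=arm.camera("wrist"); np.savez("e1.npz",**c); cv2.imwrite("pics/e1.png",c["pixels"])
s=arm.camera("scene"); cv2.imwrite("pics/e1s.png",cv2.resize(s["pixels"][130:260,220:380],None,fx=5,fy=5,interpolation=cv2.INTER_CUBIC)[:600,:800])
```

```text
(no output)
```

View pics/e1.png

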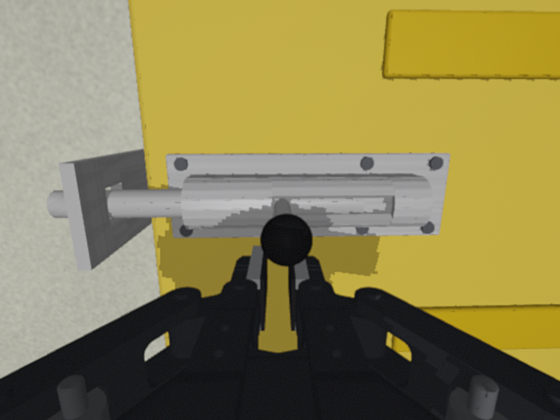

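View pics/e1s.png

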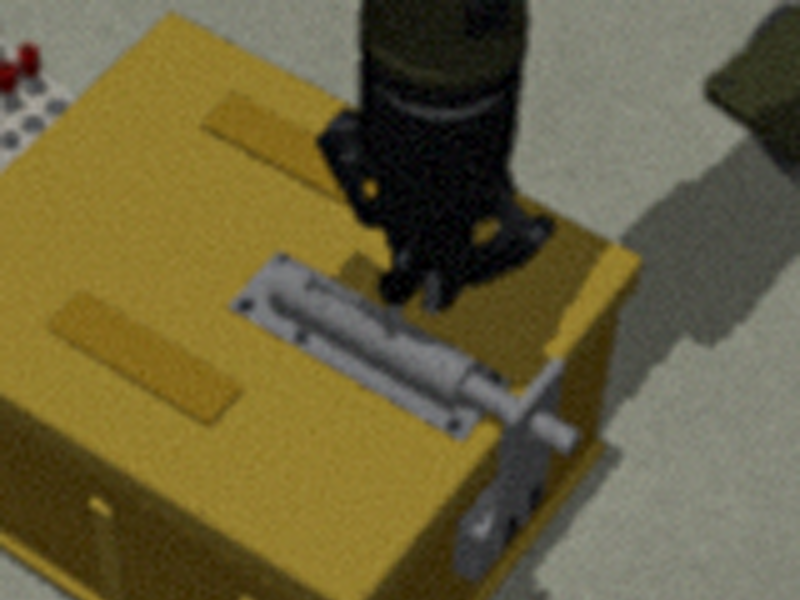

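The knob has slipped out of the pads on the +x side, with the handle part-turned. The bolt is still fully across: the nose is beyond the plate at about (55,204). I'll locate the knob.

```bash
cat > knob.py <<'E'
from h import *
import sys
from scipy.optimize import least_squares
def knob(c,u0,v0,r0=24,x0=(.5,-.003,.245)):
    P=[]
    for v in range(v0-r0,v0+r0):
        for u in range(u0-r0,u0+r0):
            if c["depth"][v,u]>0 and c["pixels"][v,u].max()<70 and np.hypot(u-u0,v-v0)<r0: P.append(pix2world(c,u,v,c["depth"][v,u]))
    P=np.array(P); r=least_squares(lambda x:np.linalg.norm(P-x,axis=1)-.010,x0,loss="soft_l1",f_scale=.0007)
    k=r.x; e=np.array([-.157,.9876,0]); ex=np.array([.9876,.157,0]); C=np.array([.5307,-.0926,0])
    print("knob",k.round(4),len(P),np.std(r.fun).round(5),"chest x,y",((k-C)@ex).round(4),((k-C)@e).round(4)); return k
if __name__=="__main__":
    knob(dict(np.load(sys.argv[1]+".npz")),int(sys.argv[2]),int(sys.argv[3]))
    s=arm.observe(); print(s["t"],s["tool_pos"].round(4),s["force"].round(1),s["finger_gap"])
E
python3 knob.py e1 286 240
```

```text
knob [ 0.5161 -0.0031  0.2743] 1781 0.00232 chest x,y -0.0004 0.0907
15.55 [ 0.4892 -0.0053  0.2467] [0.2 0.2 1.3] 0.009900384097232942
```

Run:
```python
from h import *
c=dict(np.load("e1.npz"))
for u,v in [(286,240),(286,225),(286,255),(275,240),(297,240),(283,210)]: print(u,v,c["depth"][v,u],pix2world(c,u,v).round(4),c["pixels"][v,u])
d=c["depth"]
P=np.array([pix2world(c,u,v,d[v,u]) for v in range(216,266) for u in range(262,312) if d[v,u]>0 and np.hypot(u-286.5,v-240)<23])
from scipy.optimize import least_squares
print(np.percentile(P[:,2],[1,10,50,90,99]))
for R in (.010,):
  r=least_squares(lambda x:np.linalg.norm(P-x,axis=1)-R,[.507,-.003,.248],loss="soft_l1",f_scale=.0007); print(r.x,np.std(r.fun))
```

```text
286 240 0.10969563 [ 0.5143 -0.0037  0.2683] [24 24 24]
286 225 0.111903176 [ 0.5188 -0.0031  0.2653] [21 20 21]
286 255 0.11124139 [ 0.509  -0.0046  0.2687] [15 16 14]
275 240 0.11090918 [ 0.5133 -0.      0.2672] [16 17 17]
297 240 0.110025 [ 0.5149 -0.0075  0.2681] [16 13 16]
283 210 0.13754879 [ 0.5169 -0.0028  0.2385] [98 97 98]
[0.26193424 0.26375514 0.26684686 0.26858741 0.26946461]
[ 0.516276   -0.00356698  0.27459153] 0.002123323806700275
```

Run:
```python
from h import *
c=dict(np.load("e1.npz"));d=c["depth"]
from scipy.optimize import least_squares
o=c["world_from_camera"][:3,3]
P=np.array([pix2world(c,u,v,d[v,u]) for v in range(216,266) for u in range(262,312) if d[v,u]>0 and np.hypot(u-286.5,v-240)<23])
m=P.mean(0); x0=m+(m-o)/np.linalg.norm(m-o)*.008
r=least_squares(lambda x:np.linalg.norm(P-x,axis=1)-.010,x0,loss="soft_l1",f_scale=.0007); k=r.x
e=np.array([-.157,.9876,0]); ex=np.array([.9876,.157,0]); C=np.array([.5307,-.0926,0])
print(k,np.std(r.fun),(k-C)@ex,(k-C)@e,o)
z=cv2.resize(c["pixels"][140:250,150:460],None,fx=2.5,fy=2.5,interpolation=cv2.INTER_CUBIC); cv2.imwrite("pics/e1z.png",z)
```

```text
[ 0.51119616 -0.00458482  0.25884095] 0.00046806625954362363 -0.005443611645181073 0.08998589243368303 [0.55218113 0.00520426 0.3712752 ]
```

View pics/e1z.png

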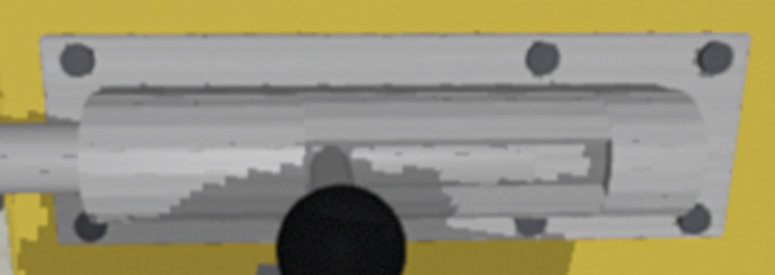

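The knob is at chest x = −5.4 mm, so the handle is only at about 0.13 rad and blocked by the slot. I'll back away and look at where the shank sits in the slot and notch.

Request:
carry_out(series=[[225,-0.2,0,0,0,0,0],[225,-0.3,0,0.3,0,0,0],[225,-0.3,0,0.5,0,0,0],[225,-0.2,0,0.4,0,0,0],[225,0,0,0,0,0,0]])

```text
t: 16.18
tool_pos: [0.4389, -0.0057, 0.3079]
tcp_rot: [-89.9, -0.0, -81.0]
force: [-0.2, 0.4, -0.2]
finger_gap: 0.01
```

Run:
```python
from h import *
c=arm.camera("wrist"); np.savez("e2.npz",**c); cv2.imwrite("pics/e2.png",c["pixels"])
print(arm.observe()["tool_pos"])
```

```text
[ 0.43893626 -0.00576007  0.30709   ]
```

View pics/e2.png

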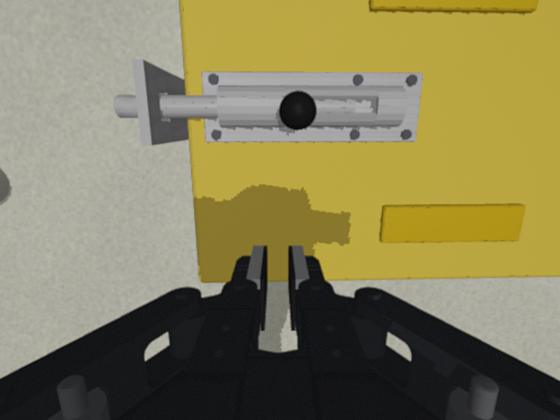

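Run:
```python
from h import *
c=dict(np.load("e2.npz"));d=c["depth"]
z=cv2.resize(c["pixels"][60:150,190:430],None,fx=3.3,fy=3.3,interpolation=cv2.INTER_CUBIC); cv2.imwrite("pics/e2z.png",z)
e=np.array([-.157,.9876,0]); ex=np.array([.9876,.157,0]); C=np.array([.5307,-.0926,0])
ch=lambda P:np.r_[(P-C)@ex,(P-C)@e,P[2]].round(4)
from scipy.optimize import least_squares
o=c["world_from_camera"][:3,3]; print("cam",ch(o))
P=np.array([pix2world(c,u,v,d[v,u]) for v in range(90,130) for u in range(275,320) if d[v,u]>0 and np.hypot(u-297,v-110)<17])
m=P.mean(0); x0=m+(m-o)/np.linalg.norm(m-o)*.008
r=least_squares(lambda x:np.linalg.norm(P-x,axis=1)-.010,x0,loss="soft_l1",f_scale=.0007); k=r.x
print("knob",k,ch(k),np.std(r.fun))
# rod points/nose
for u in range(112,142,2): print(u,ch(pix2world(c,u,104)))
```

```text
cam [-0.0131  0.1007  0.433 ]
knob [ 0.5111975  -0.00461333  0.2588201 ] [-0.0054  0.09    0.2588] 0.0005315963877416807
112 [ 0.0139  0.3165 -0.0008]
114 [-0.0003  0.2019  0.2271]
116 [-0.0003  0.2006  0.2272]
118 [-0.0004  0.1988  0.2283]
120 [-0.0003  0.1979  0.2277]
122 [-0.0004  0.1966  0.2278]
124 [-0.0003  0.1956  0.2273]
126 [-0.0004  0.1941  0.2278]
128 [-0.0003  0.1932  0.227 ]
130 [-0.0003  0.192   0.2269]
132 [-0.0003  0.1905  0.2276]
134 [-0.0003  0.1893  0.2275]
136 [-0.0004  0.1877  0.2283]
138 [-0.0015  0.1788  0.2467]
140 [-0.0016  0.1774  0.2473]
```

View pics/e2z.png

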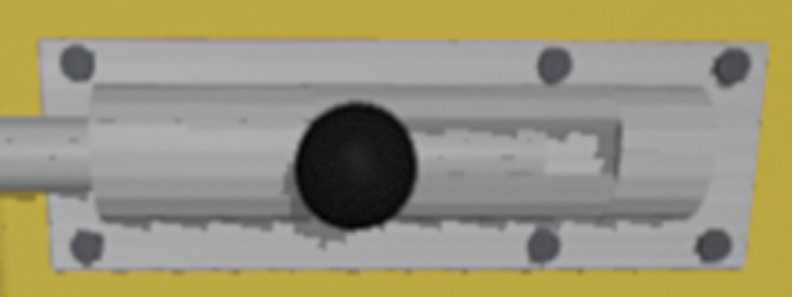

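The nose measures 28.5 mm past the keeper's near face, so the bolt is at its end stop. The knob most likely just slipped out of the pads. I'll push the knob round with closed fingertips from its +x side instead, and compute waypoints.

```bash
cat > plan.py <<'E'
import numpy as np
e=np.array([-.157,.9876]); ex=np.array([.9876,.157]); C=np.array([.5307,-.0926])
def tcp(a,dl=1.5,y=.090):
    k=np.array([-.3-42*np.sin(a),217.2+42*np.cos(a)])
    t=k+[(10-dl)*np.cos(a)+11,(10-dl)*np.sin(a)-4*(1-a/1.4)+17]
    w=C+ex*t[0]/1e3+e*(y+.036*.042*(1-np.cos(a)))
    return np.r_[w,t[1]/1e3]
if __name__=="__main__":
    p=None
    for a in [.13,.25,.35,.45,.55,.65,.75,.85,.95,1.05,1.15,1.25,1.35,1.4,1.43]:
        t=tcp(a); print(a,t.round(4), "" if p is None else ((t-p)/.05).round(3).tolist()); p=t
E
python3 plan.py
```

```text
0.13 [ 0.5301 -0.0016  0.2733] 
0.25 [ 0.525  -0.0023  0.2737] [-0.102, -0.015, 0.008]
0.35 [ 0.5208 -0.003   0.2736] [-0.084, -0.012, -0.003]
0.45 [ 0.5166 -0.0036  0.273 ] [-0.083, -0.012, -0.011]
0.55 [ 0.5126 -0.0041  0.272 ] [-0.081, -0.011, -0.02]
0.65 [ 0.5087 -0.0047  0.2706] [-0.078, -0.011, -0.028]
0.75 [ 0.5049 -0.0052  0.2689] [-0.075, -0.01, -0.035]
0.85 [ 0.5014 -0.0056  0.2667] [-0.07, -0.009, -0.043]
0.95 [ 0.4982 -0.006   0.2643] [-0.065, -0.008, -0.049]
1.05 [ 0.4952 -0.0063  0.2615] [-0.059, -0.007, -0.056]
1.15 [ 0.4926 -0.0066  0.2584] [-0.053, -0.006, -0.061]
1.25 [ 0.4903 -0.0069  0.2551] [-0.046, -0.004, -0.066]
1.35 [ 0.4883 -0.007   0.2515] [-0.039, -0.003, -0.071]
1.4 [ 0.4875 -0.0071  0.2497] [-0.017, -0.001, -0.037]
1.43 [ 0.487  -0.0071  0.2486] [-0.009, -0.001, -0.022]
```

Request:
carry_out(series=[[255,0,0,0.4,0,0,0],[255,0.5,0.04,0,0,0,0],[255,0.7,0.04,0,0,0,0],[255,0.7,0.04,0,0,0,0],[255,0.44,0.04,0,0,0,0],[255,0,0,0,0,0,0],[255,0,0,-0.5,0,0,0],[255,0,0,-0.4,0,0,0],[255,0,0,-0.18,0,0,0],[255,0,0,0,0,0,0]])

```text
t: 17.48
tool_pos: [0.5553, 0.0021, 0.2723]
tcp_rot: [-90.1, -0.0, -81.0]
force: [0.5, -0.1, 0.6]
finger_gap: -0.0001
```

Run:
```python
from h import *
print(arm.observe()["tool_pos"])
c=arm.camera("wrist"); cv2.imwrite("pics/e3.png",c["pixels"])
```

```text
[0.55532437 0.00214853 0.27232261]
```

View pics/e3.png

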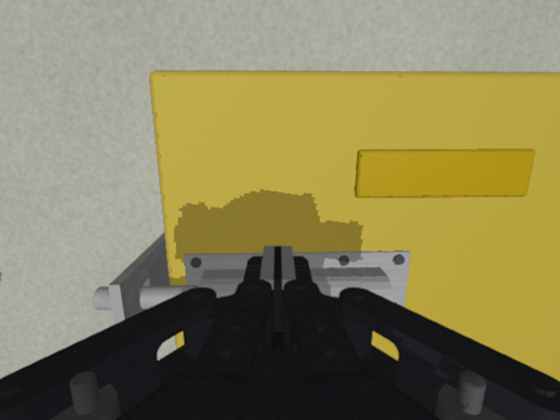

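The closed fingers are on the +x side of the knob, clear of the barrel. Now to contact and then a gentle push.

Request:
carry_out(series=[[255,-0.2,-0.03,0.01,0,0,0],[255,-0.2,-0.03,0.01,0,0,0],[255,-0.1,-0.015,0,0,0,0],[255,-0.05,-0.008,0,0,0,0],[255,-0.05,-0.008,0,0,0,0],[255,0,0,0,0,0,0]])

```text
t: 18.27
tool_pos: [0.526, -0.0023, 0.2738]
tcp_rot: [-90.0, -0.0, -81.0]
force: [0.8, -0.6, -0.5]
finger_gap: -0.0001
```

Request:
carry_out(series=[[255,-0.05,-0.008,0,0,0,0],[255,0,0,0,0,0,0]])

```text
t: 18.52
tool_pos: [0.5233, -0.0027, 0.2737]
tcp_rot: [-90.0, -0.0, -81.0]
force: [0.6, 1.0, 0.4]
finger_gap: 0.0
```

Request:
carry_out(series=[[255,-0.05,-0.008,0,0,0,0],[255,0,0,0,0,0,0]])

```text
t: 18.77
tool_pos: [0.5207, -0.0031, 0.2737]
tcp_rot: [-90.0, -0.0, -81.0]
force: [0.8, 0.3, 0.7]
finger_gap: -0.0001
```

Request:
carry_out(series=[[255,-0.083,-0.012,-0.005,0,0,0],[255,-0.083,-0.012,-0.011,0,0,0],[255,0,0,0,0,0,0]])

```text
t: 19.15
tool_pos: [0.5121, -0.0045, 0.273]
tcp_rot: [-90.1, -0.0, -81.0]
force: [0.6, -1.1, 0.1]
finger_gap: -0.0002
```

Run:
```python
from h import *
s=arm.camera("scene"); cv2.imwrite("pics/e4s.png",cv2.resize(s["pixels"][130:230,240:360],None,fx=6,fy=6,interpolation=cv2.INTER_CUBIC))
c=arm.camera("wrist"); cv2.imwrite("pics/e4.png",c["pixels"])
```

```text
(no output)
```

View pics/e4s.png

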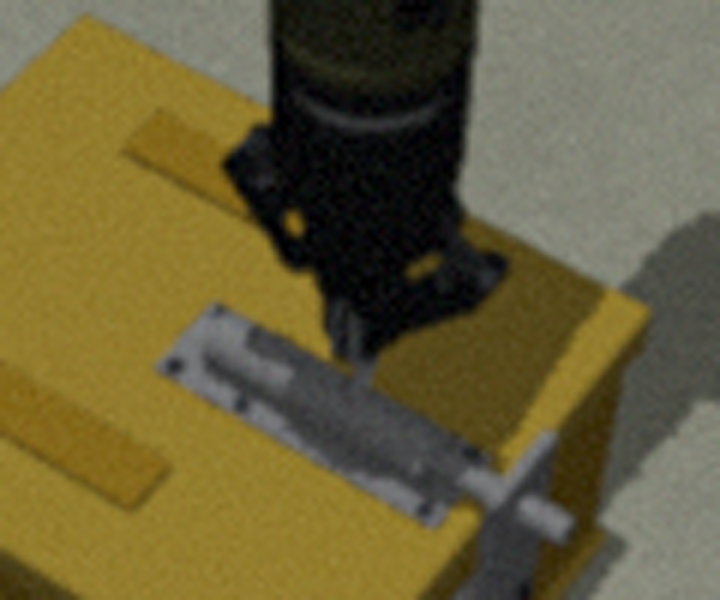

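View pics/e4.png

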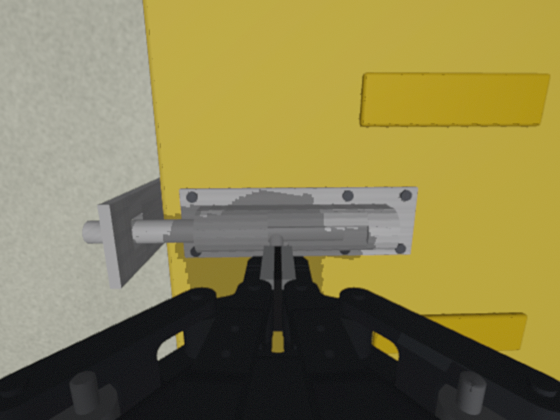

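The shank now leans towards −x ahead of the fingers (about (278,240) in wrist), and forces are about 1 N. The handle is turning, so I continue round the arc.

Request:
carry_out(series=[[255,-0.078,-0.011,-0.028,0,0,0],[255,-0.075,-0.01,-0.035,0,0,0],[255,-0.07,-0.009,-0.043,0,0,0],[255,0,0,0,0,0,0]])

```text
t: 19.75
tool_pos: [0.5009, -0.0059, 0.2675]
tcp_rot: [-90.1, -0.0, -81.0]
force: [0.0, -0.0, 0.4]
finger_gap: -0.0001
```

Request:
carry_out(series=[[255,-0.065,-0.008,-0.049,0,0,0],[255,-0.059,-0.007,-0.056,0,0,0],[255,-0.053,-0.006,-0.061,0,0,0],[255,0,0,0,0,0,0]])

```text
t: 20.25
tool_pos: [0.4922, -0.0069, 0.2591]
tcp_rot: [-90.1, -0.0, -81.0]
force: [-0.0, 1.0, -0.1]
finger_gap: -0.0001
```

Run:
```python
from h import *
s=arm.camera("scene"); cv2.imwrite("pics/e5s.png",cv2.resize(s["pixels"][130:230,240:360],None,fx=6,fy=6,interpolation=cv2.INTER_CUBIC))
c=arm.camera("wrist"); cv2.imwrite("pics/e5.png",c["pixels"])
```

```text
(no output)
```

View pics/e5s.png

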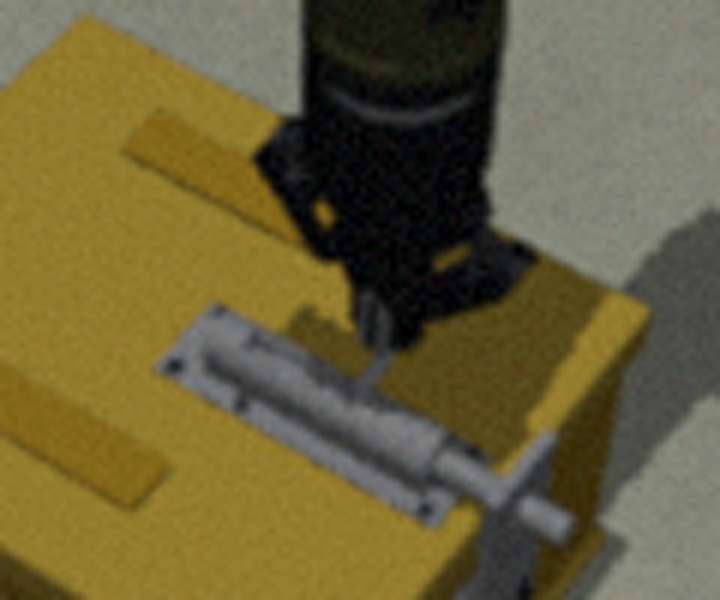

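View pics/e5.png

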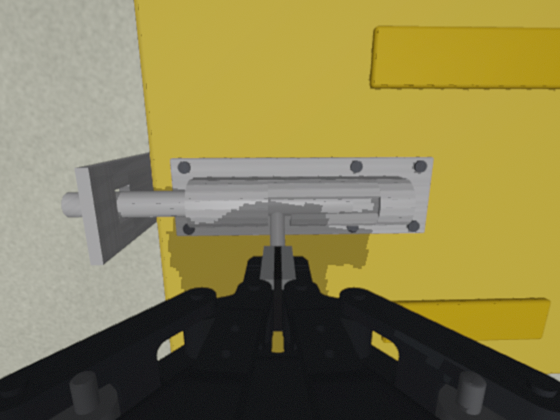

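The handle is well over into the notch (shank at (278,230)). I finish the turn, then press gently onto its stop.

Request:
carry_out(series=[[255,-0.046,-0.004,-0.066,0,0,0],[255,-0.045,-0.003,-0.071,0,0,0],[255,-0.03,-0.002,-0.045,0,0,0],[255,0,0,0,0,0,0]])

```text
t: 20.85
tool_pos: [0.4872, -0.0073, 0.2506]
tcp_rot: [-89.9, -0.0, -81.0]
force: [1.7, 0.3, 2.3]
finger_gap: 0.0001
```

Request:
carry_out(series=[[255,-0.02,0,-0.03,0,0,0],[255,-0.01,0,-0.03,0,0,0],[255,0,0,0,0,0,0]])

```text
t: 21.22
tool_pos: [0.4869, -0.007, 0.2485]
tcp_rot: [-89.8, -0.0, -81.0]
force: [2.3, -1.2, 8.0]
finger_gap: -0.0001
```

Request:
carry_out(series=[[255,0,0,-0.03,0,0,0],[255,0,0,0,0,0,0]])

```text
t: 21.48
tool_pos: [0.4871, -0.007, 0.2477]
tcp_rot: [-89.7, -0.0, -81.0]
force: [-0.0, 0.1, 16.0]
finger_gap: -0.0001
```

A firm stop at 16 N. Lift off and check.

Request:
carry_out(series=[[255,0,0,0.1,0,0,0],[255,0,0,0.4,0,0,0],[255,-0.3,0,0.6,0,0,0],[255,-0.4,0,0.6,0,0,0],[255,-0.4,0,0.3,0,0,0],[255,-0.2,0,0.1,0,0,0],[255,0,0,0,0,0,0]])

```text
t: 22.35
tool_pos: [0.4196, -0.0074, 0.3506]
tcp_rot: [-90.1, -0.0, -81.0]
force: [-0.7, 0.3, 0.3]
finger_gap: 0.0001
```

Run:
```python
from h import *
s=arm.observe(); print(s["t"],s["tool_pos"],s["force"])
c=arm.camera("wrist"); np.savez("f1.npz",**c); cv2.imwrite("pics/f1.png",c["pixels"])
for x in arm.spot_point("wrist","knob")[:2]: print(x)
s=arm.camera("scene"); cv2.imwrite("pics/f1s.png",cv2.resize(s["pixels"][130:230,240:360],None,fx=6,fy=6,interpolation=cv2.INTER_CUBIC))
```

```text
22.35 [ 0.41956818 -0.00743587  0.3505651 ] [-0.69270718  0.34846807  0.29009374]
{'position': [290.3, 138.8], 'p': 0.84}
```

View pics/f1.png

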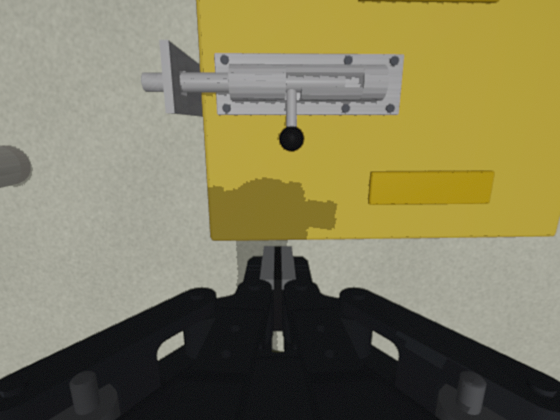

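View pics/f1s.png

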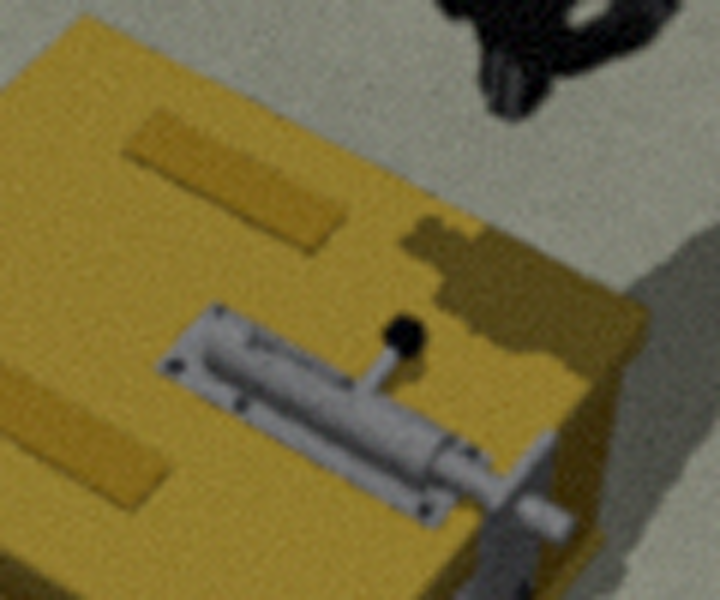

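Run:
```python
from h import *
c=dict(np.load("f1.npz"));d=c["depth"]
e=np.array([-.157,.9876,0]); ex=np.array([.9876,.157,0]); C=np.array([.5307,-.0926,0])
from scipy.optimize import least_squares
o=c["world_from_camera"][:3,3]
P=np.array([pix2world(c,u,v,d[v,u]) for v in range(124,154) for u in range(276,306) if d[v,u]>0 and np.hypot(u-291,v-139)<10.5])
m=P.mean(0); x0=m+(m-o)/np.linalg.norm(m-o)*.008
r=least_squares(lambda x:np.linalg.norm(P-x,axis=1)-.010,x0,loss="soft_l1",f_scale=.0007); k=r.x
hsv=cv2.cvtColor(c["pixels"],cv2.COLOR_BGR2HSV)
L=np.array([pix2world(c,u,v,d[v,u]) for v in range(115,175,2) for u in range(230,360,3) if d[v,u]>0 and hsv[v,u,1]>120 and hsv[v,u,2]>120])
A=np.c_[L[:,:2],np.ones(len(L))]; co=np.linalg.lstsq(A,L[:,2],rcond=None)[0]
print("knob",k,"chest",(k-C)@ex,(k-C)@e,"std",np.std(r.fun),"above lid",k[2]-co@[k[0],k[1],1],"lid slope",co)
print("angle",np.arctan2(-((k-C)@ex+.0003),k[2]-.2172))
for u in (142,143,144,146,150): print(u,((pix2world(c,u,81)-C)@e).round(4))
```

```text
knob [ 0.47446077 -0.00918657  0.22419442] chest -0.042445952856895224 0.09120866422412167 std 0.0005324795998350661 above lid 0.02204672059119636 lid slope [-0.00628754  0.03409376  0.2054441 ]
angle 1.4063380871010174
142 0.2012
143 0.2005
144 0.1996
146 0.1981
150 0.1953
```

The knob is 22.0 mm above the lid and 42 mm to the −x side (angle about 1.40). The nose is through the keeper, the lid is held at about 0.034 rad, and the arm is clear. I hand in.

Run:
```python
from h import *
arm.camera("top")
for q in ["tube_rack","gel_bottle","specimen_pot"]: print(q,[(round(x["p"],2),np.round(x["position"],1).tolist()) for x in arm.spot_point("top",q)[:1]])
print(arm.hand_in())
```

```text
tube_rack [(0.73, [403.8, 245.0])]
gel_bottle [(0.69, [134.1, 284.9])]
specimen_pot [(0.6, [138.2, 190.7])]
the job is handed in; nothing more can be done
None
```

The chest is locked and I have handed the job in, at about 22.5 s of the 67 s allowed.

- **Bolt:** I pressed the lid down by the knob until the bolt lined up with the hole, then slid it in roughly 1 mm steps. It went through without touching the keeper hard; the most I pushed was about 12 N, against its end stop.
- **Handle:** The knob slipped out of the grip at about 0.13 rad, so I pushed the handle the rest of the way round with closed fingertips, pressing it down onto its stop at 16 N.

**Last checks:**
- The knob is 22.0 mm above the lid and about 42 mm to the −x side, an angle of about 1.40 rad.
- The nose sticks out about 28 mm past the keeper's near face, which matches full travel.
- The lid stays held at about 0.034 rad with the arm clear.
- The tube rack, gel bottle and specimen pot are within about 3 pixels of where the top camera first saw them.

**What disagreed:** My first estimate of the bolt's travel when it stopped, about 35 mm, came out too short. It assumed the bolt started fully drawn back, when it was probably about 5 mm out. The nose and knob positions both fit full travel.

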